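Lay the waxed cheeses flat, red side up

TASK

Two cheeses stand on their rims on the slatted ripening board. Tip each one over by gently pushing on it with the fingertips, so that both lie flat on the board with the red waxed face up. Do not grip, lift or carry the cheeses or shove them along the board, and leave everything else where it is.

Things in the scene. Friction and masses are not known exactly. Their poses are not given: they have to be found in the camera images.
- cheese_a: cheese wheel, 110 mm diameter, 48 mm thick, 0.47 kg, yellow rind, one flat face waxed red. Starts standing on its rim in the gap of the board, centre 91 mm and top 146 mm above the table, unsupported. Origin: wheel centre. y axis: the wheel's axis, pointing out of the red face; level and along the slats at the start, when z is up. Its twin's red face points the other way.
- cheese_b: cheese wheel, 110 mm diameter, 48 mm thick, 0.47 kg, yellow rind, one flat face waxed red. Starts standing on its rim in the gap of the board, centre 91 mm and top 146 mm above the table, unsupported. Origin: wheel centre. y axis: the wheel's axis, pointing out of the red face; level and along the slats at the start, when z is up. Twin of cheese_a.
- cheese_a_red (a point): centre of the red face of cheese_a (24 mm from the wheel's centre). The wax wraps 12.5 mm over the rim, so from above the standing cheese shows a red stripe on this side. A push of 1 to 2 N near the top of a face, over about 40 mm, topples a cheese away from the push; the pushed face ends on top.
- cheese_b_red (a point): centre of the red face of cheese_b (24 mm from the wheel's centre). The wax wraps 12.5 mm over the rim, so from above the standing cheese shows a red stripe on this side. After toppling, a cheese's centre lies about 80 mm from where it stood; the red faces are either both inward or both outward.
- board: fixed wooden board, 160 mm (x) by 700 mm (y): two slats along y, each 60 mm wide, with a 40 mm gap between them; slat tops 40 mm above the table. Origin: centre of its underside, on the table. The cheeses stand over the gap (x = 0), about 170 mm either side of the middle; lying flat on the slats a cheese's centre is 64 mm above the table.
- brush: loose wooden rind brush, 150 x 55 x 43 mm, bristles down; origin centre of its underside, x along it. Leave alone.
- brine: loose amber bottle, 66 mm diameter, 170 mm tall; origin centre of its underside. Leave alone.
- wax_jar: loose red jar, 80 mm diameter, 85 mm tall; origin centre of its underside. Leave alone.
- trier: loose cheese trier lying flat: steel rod 14 mm thick and 120 mm long along its x, wooden cross handle 85 mm long and 24 mm thick; origin 20 mm along the rod from the handle, on the table. Leave alone.
- beaker: loose white cup, 80 mm across, 100 mm tall; origin centre of its underside. Leave alone.
Not all that is in view belongs to the job. Leave any black, blue or green look-alike of the cheese_a alone.

How it is judged:
By the outcome, as a careful person would: the job done as asked, in the order asked, and still so for the second after the job is handed in, with the robot touching nothing.
It also fails if it takes over 48 s, if anything falls off the work surface, if the arm or the gripper's body presses on something with over 40 N, if the wrist force passes 120 N, or if a joint passes its speed limit or range.

ROBOT

A 6-joint arm with a two-finger parallel gripper is mounted at the origin on the work surface. World frame = base frame: x ahead of the robot, y to its left, z up, the work surface at z = 0. Lengths are in m, angles in rad, forces in N, time in s.
With the tool pointing down it reaches from about 0.375 to 0.975 m from the base axis. Payload 3.8 kg.
Tool frame: the origin (TCP) lies midway between the tips of the shut fingers; the grasp point (between the pads) lies 19 mm behind it; z points along the fingers, y is the line along which they close (so a half turn about z gives the same grasp; the last joint's range is limited). The gripper opens to 85 mm and grips with 20 to 120 N. Pads are 22 mm wide; open, the fingers measure 114 mm over their backs; the gripper's body (76 mm by 85 mm) begins 54 mm behind the grasp point. The pads swing forward as they close: fully open they stand 13 mm farther back than shut.
Start: joints at [-0.037, 0.264, 1.604, -0, 1.274, -0.037], TCP at [0.675, -0, 0.231] pointing down, gripper open.
Joint ranges: [-2.63, 2.63], [-0.94, 2.18], [0.31, 2.57], [-1.31, 4.45], [0, 2.66], [-2.55, 2.55]. Speed limits (rad/s): [2.57, 2.57, 3.14, 3.14, 3.14, 3.14].

INTERFACE

Orientations are given as a rotation vector (axis times angle).
In Python, from workcell import * gives the robot as it stands. The module is installed in compiled form; this text tells all that it offers.
- The arm moves only by the tool apply_moves, never from a script. Its arguments are lists of equal length, an entry for each row: "fingers": the opening, from 0 (shut) to 1 (fully open); "travel": the shift along the tool's x, y, z normalised to -1 to 1, where 1 is 0.05 m, a list of three; "rotation": the turn, a rotation vector about the tool's x, y, z normalised to -1 to 1, where 1 is 6 degrees, a list of three. In form: {"fingers": [fingers, ...], "travel": [[dx, dy, dz], ...], "rotation": [[ax, ay, az], ...]}. A call has 1 to 12 rows; each row shifts and turns the commanded pose from where the row before left it, along the tool's axes as they then stand; what a row does not reach is not made up. A row lasts 1/10 s, in which the tool goes at most 50 mm and 8.59 degrees, less where a joint would pass 70% of its speed; a pose out of reach is approached as far as the arm can. A call with a number of a shift or a turn outside -1 to 1 is refused whole. A call with a gripper value outside its range is refused whole. The fingers move at their own pace and stop on an object; "newtons" is the grip in N (left out, the last holds). Time passes only in rows, so rows that do not move let the fingers close. It gives the time, the measured TCP pose, the force, the opening and the grip force at its end, in the units of the state.
- read_state(): the state, without advancing time (a new reading comes with each control period).
- read_camera(name): name is "scene" or "side" or "wrist"; returns a dict with "image" (384x512x3 uint8, red, green, blue), "fx", "fy", "cx", "cy" (pixels), "extrinsics" (4x4, takes a point from world to camera coordinates). Camera axes: x right, y down, z forward; pixel columns grow to the right and rows downward; lengths in m; the calibration is good to about 2 mm. A picture is of the moment at which its call begins. There is no depth.
- finish_job(): hands the job in; it is judged then, once.
Trained networks look in the newest picture that a camera, given by its name, has taken for a name from the list of things; names that differ only in an ending like _2 or _b are one class to them, and where a whole thing is asked for, a point or a joint stands for the part that bears it (a point fixed in the world has none). Each returns a list of dicts, best first, with "p" (0 to 1); they miss things now and then, are a little off and sometimes report something else, mostly with a low value. They report only what shows in the picture. A call takes as long as a camera call. They do not tell look-alikes from the thing itself.
- regions_of(camera, name): "mask" (384x512 bool, what is visible of it) and "bbox" ([left, top, width, height] in pixels, round what is visible of it).
- tip_of(camera, name): "location" ([column, row] in pixels: a listed point, or the origin of a listed thing).
The state is a dict: "time": time; "q": joint angles; "joint_vel": joint speeds; "joint_torque": joint torques, N m; "tool_pos": TCP position; "tcp_rot": TCP orientation; "wrist_force": force on the tool from outside, world axes, zero at the start; "torque": the same for the moment, N m; "width": opening from 0.0 (shut) to 1.0 (fully open); "grip_force": force on a finger pad.
Only numpy, scipy, OpenCV 4.12 (cv2) and the standard library are available. Lean on these libraries where they do the work, as an engineer would, in place of code of your own. Each camera call takes 0.05 s, during which the arm holds its last target. There are 200 camera calls.

## Working session

There is one attempt and no reset: what is moved stays moved. The work goes in short steps, Python scripts to look and compute and a tool call to move; the robot and the scene stay as the last step left them, time stands still between calls to the robot, and variables do not carry over. Pictures are saved under pics/ and viewed, at most 10 in all, crops included, and the job is handed in when it is done.

Besides the shell and the picture viewer there is one more tool, called after "Emit:" by a JSON object that holds its "fn" and its "kwargs". apply_moves: Moves the arm, as the interface text tells. Scaled input: -1 to 1 covers 0.05 m each way for a shift and 6 degrees each way for a turn. Its arguments: {"type":"object","properties":{"fingers":{"type":"array","items":{"type":"number"}},"travel":{"type":"array","items":{"type":"array","items":{"type":"number"}}},"rotation":{"type":"array","items":{"type":"array","items":{"type":"number"}}},"newtons":{"type":"number"}},"required":["fingers","travel","rotation"]}

```bash
mkdir -p pics; cat > h.py <<'E'
from workcell import *
import numpy as np, cv2
def proj(c,p):
    q=c["extrinsics"]@np.append(p,1); return np.array([c["fx"]*q[0]/q[2]+c["cx"],c["fy"]*q[1]/q[2]+c["cy"]])
def atz(c,uv,z):
    E=c["extrinsics"];R=E[:3,:3];o=-R.T@E[:3,3]
    d=R.T@np.array([(uv[0]-c["cx"])/c["fx"],(uv[1]-c["cy"])/c["fy"],1]);return o+d*(z-o[2])/d[2]
def tri(obs):
    A=[];b=[]
    for c,uv in obs:
        E=c["extrinsics"];R=E[:3,:3];o=-R.T@E[:3,3]
        d=R.T@np.array([(uv[0]-c["cx"])/c["fx"],(uv[1]-c["cy"])/c["fy"],1]);d/=np.linalg.norm(d)
        P=np.eye(3)-np.outer(d,d);A.append(P);b.append(P@o)
    x=np.linalg.lstsq(np.vstack(A),np.hstack(b),rcond=None)[0];return x
def save(im,n,s=1):
    cv2.imwrite("pics/"+n,cv2.resize(im,None,fx=s,fy=s)[:,:,::-1])
E
python3 - <<'E'
from h import *
ims=[]
for n in ["scene","side","wrist"]:
    c=read_camera(n);save(c["image"],n+"0.png",1.5);E=c["extrinsics"];print(n,-E[:3,:3].T@E[:3,3])
    for k in ["cheese_a","cheese_a_red","board"]:
        print(k,[(np.round(t["location"]).tolist(),round(t["p"],2)) for t in tip_of(n,k)])
        if k!="cheese_a_red":print('  reg',[(t["bbox"],round(t["p"],2)) for t in regions_of(n,k)])
print(read_state())
E
```

```text
scene [1.46653379 1.03082456 1.2350331 ]
cheese_a [([283.0, 216.0], 0.91), ([250.0, 153.0], 0.83), ([176.0, 176.0], 0.77), ([274.0, 169.0], 0.64)]
  reg [([268.1, 203.6, 24.5, 33.2], 0.83), ([163.2, 164.0, 24.2, 26.6], 0.75), ([242.6, 140.7, 23.0, 25.4], 0.73), ([217.2, 158.6, 28.6, 25.1], 0.72), ([259.7, 156.3, 21.2, 22.5], 0.72)]
cheese_a_red [([248.0, 156.0], 0.85), ([232.0, 172.0], 0.59), ([177.0, 178.0], 0.59), ([270.0, 170.0], 0.57)]
board [([251.0, 211.0], 0.95)]
  reg [([193.0, 161.9, 134.7, 107.2], 0.57)]
side [ 0.4327344  -1.2177092   0.85866437]
cheese_a [([302.0, 250.0], 0.79), ([194.0, 217.0], 0.77), ([179.0, 245.0], 0.73), ([253.0, 169.0], 0.68), ([245.0, 219.0], 0.63), ([222.0, 152.0], 0.38)]
  reg [([169.4, 225.3, 26.5, 39.6], 0.88), ([237.1, 155.5, 25.9, 28.4], 0.84), ([226.5, 201.9, 31.5, 36.0], 0.76), ([290.5, 235.5, 18.3, 38.3], 0.64), ([185.7, 201.4, 19.7, 30.7], 0.6)]
cheese_a_red [([199.0, 216.0], 0.94), ([242.0, 217.0], 0.93), ([187.0, 243.0], 0.69), ([297.0, 253.0], 0.56)]
board [([246.0, 211.0], 0.97)]
  reg [([210.2, 159.4, 60.8, 116.7], 0.81)]
wrist [0.675
[... 209 characters left out ...]
0, 366.3], 0.6)]
{'time': 0.9, 'q': array([-3.68527085e-02,  2.63897686e-01,  1.60398379e+00,  1.19370069e-05,
        1.27368658e+00, -3.69052024e-02]), 'joint_vel': array([ 0.00119128,  0.0012732 ,  0.00041341,  0.00033633, -0.00050205,
        0.00254407]), 'joint_torque': array([-6.52819726e-04, -5.15056157e+01, -3.67729211e+01, -7.21933225e-05,
        5.16967029e-04,  1.63225710e-06]), 'tool_pos': array([6.75008011e-01, 3.37484446e-05, 2.31290049e-01]), 'tcp_rot': array([2.22137979e+00, 2.22148864e+00, 3.94275039e-05]), 'wrist_force': array([-0.48733994,  0.64737303, -0.39673336]), 'torque': array([ 0.04572664, -0.03035527,  0.01263944]), 'grip_force': 0.0, 'width': 0.9992149413079495}
```

View pics/scene0.png

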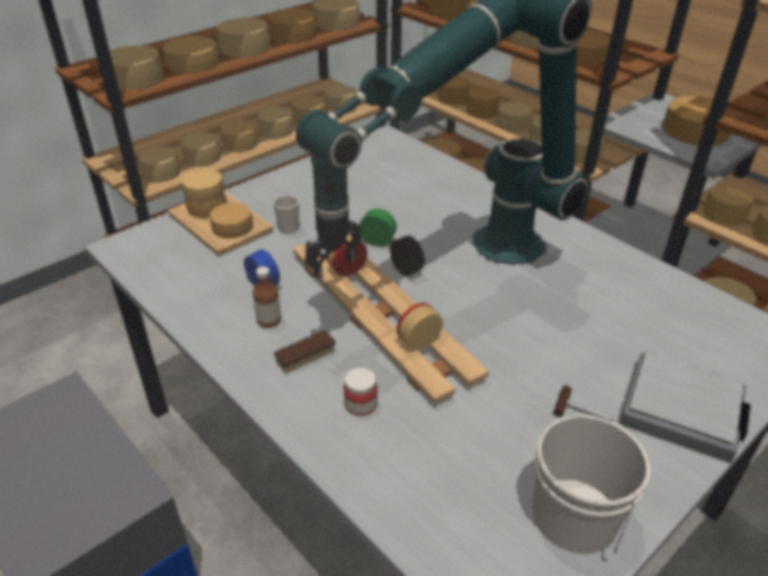

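View pics/side0.png

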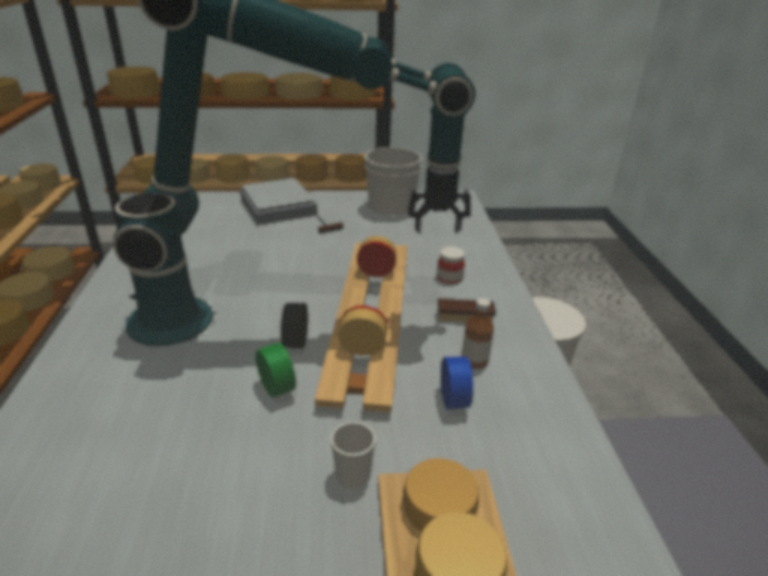

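View pics/wrist0.png

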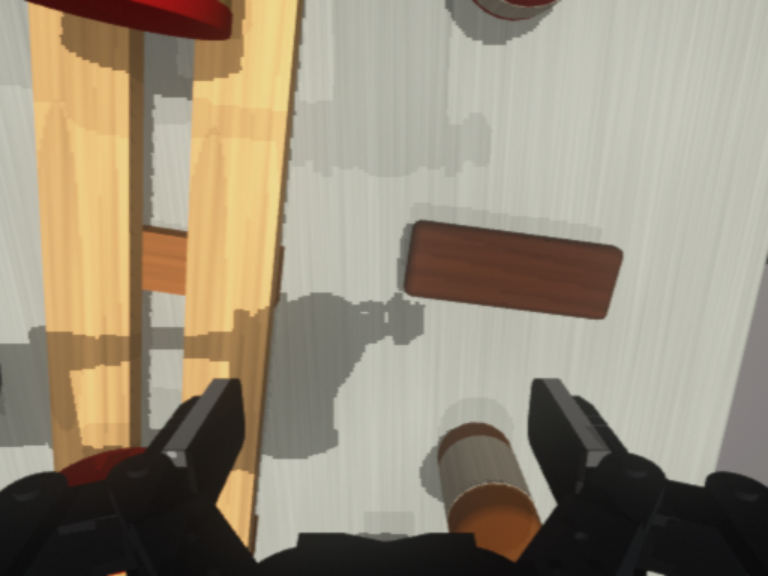

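The side view shows the near (−y) cheese at about (242,218) of 512×384, with its yellow face towards the camera and a red stripe on the far side. The far (+y) cheese at (252,171) has its red face towards the camera. So both red faces point inward, and each must be pushed outward from the inside. The scene view agrees: the red face is at (232,172) and the yellow face at (281,217). The other candidates are black (197,216), green (183,246) and blue (305,254), plus the cheeses on the serving board; none of these is on the slats, so I leave them alone.

```bash
python3 - <<'E'
from h import *
s=read_camera("scene");d=read_camera("side");w=read_camera("wrist")
print("board tri",tri([(s,(251,211)),(d,(246,211))]))
reg=lambda n,k:regions_of(n,k)
def near(l,uv): return min(l,key=lambda t:np.hypot(*(np.array(t)-uv)))
S=[t["location"] for t in tip_of("scene","cheese_a")];D=[t["location"] for t in tip_of("side","cheese_a")]
print(S,D)
for nm,a,b in [("far",(281,217),(252,171)),("near",(232,172),(242,218))]:
    p,q=near(S,a),near(D,b);x=tri([(s,p),(d,q)]);print(nm,p,q,x,"atz",atz(s,p,.091),atz(d,q,.091),[np.round(proj(c,x)) for c in (s,d)])
S=[t["location"] for t in tip_of("scene","cheese_a_red")];D=[t["location"] for t in tip_of("side","cheese_a_red")]
print(S,D)
# slat edges in wrist (pixels of 512x384)
for e in [((199,0),(166,384)),((128,60),(123,290))]:
    a,b=[atz(w,u,.04)for u in e];print("edge",a,b,np.degrees(np.arctan2(-(a-b)[0],(a-b)[1])))
# orange/yellow wood corners side
for u in [(212,268),(243,271),(261,272),(237,160),(271,163)]: print(u,atz(d,u,.04))
# enlarged crop confirm
a=cv2.resize(d["image"][145:285,160:330],None,fx=2.3,fy=2.3,interpolation=2);b=cv2.resize(s["image"][125:275,190:340],None,fx=2.15,fy=2.15,interpolation=2)
h=min(a.shape[0],b.shape[0]);save(np.hstack([a[:h],b[:h]]),"crop1.png")
E
```

```text
board tri [ 0.51890761 -0.01235958 -0.00068834]
[[254.6, 152.5], [174.3, 178.8], [282.1, 218.2], [232.1, 171.2], [273.1, 168.2], [274.5, 215.2]] [[303.1, 252.5], [243.1, 217.2], [251.9, 169.7], [181.7, 244.3], [195.3, 216.0]]
far [282.1, 218.2] [251.9, 169.7] [0.54255261 0.16953118 0.08983405] atz [0.53887395 0.1703365  0.091     ] [0.54536742 0.16314156 0.091     ] [array([281., 219.]), array([251., 169.])]
near [232.1, 171.2] [243.1, 217.2] [ 0.4912873  -0.17180991  0.09174552] atz [ 0.48960398 -0.1726592   0.091     ] [ 0.49207565 -0.17154824  0.091     ] [array([232., 171.]), array([243., 217.])]
[[179.7, 179.4], [247.5, 154.0], [267.5, 173.1], [233.8, 168.9]] [[296.6, 254.5], [244.0, 215.4], [188.8, 243.0], [202.1, 214.7]]
edge [0.62358986 0.15285344 0.04      ] [ 0.55646061 -0.29266928  0.04      ] -8.568599892966608
edge [0.55366496 0.10260385 0.04      ] [ 0.51771147 -0.14976109  0.04      ] -8.108153380771638
(212, 268) [ 0.38782713 -0.36144554  0.04      ]
(243, 271) [ 0.48221082 -0.37858803  0.04      ]
(261, 272) [ 0.53671469 -0.38529439  0.04      ]
(237, 160) [0.48954522 0.34983226 0.04      ]
(271, 163) [0.64567668 0.31622413 0.04      ]
```

View pics/crop1.png

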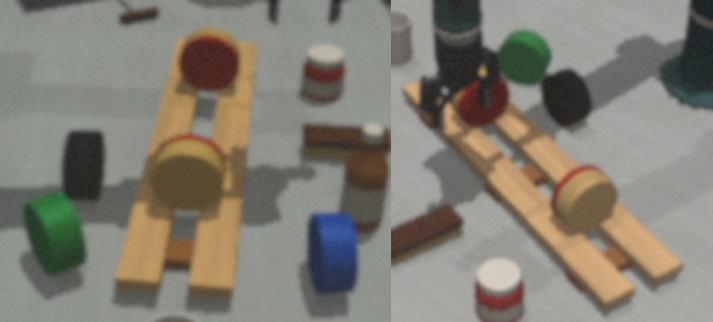

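The crop confirms it: both yellow and red wheels on the slats have their red wax inward, at the inner edge in both views. The board's yaw is about −8.5°. I'll go midway between the cheeses with the fingers shut.

Emit:
{"fn": "apply_moves", "kwargs": {"fingers": [0, 0, 0, 0, 0, 0, 0, 0, 0, 0], "travel": [[0, -0.4, 0], [0, -0.4, 0], [0, -0.4, 0], [0, -0.4, 0], [0, -0.4, 0], [0, -0.4, 0], [0, -0.4, 0], [0, -0.36, 0], [0, 0, 0], [0, 0, 0]], "rotation": [[0, 0, 0], [0, 0, 0.4], [0, 0, 0.4], [0, 0, 0.4], [0, 0, 0.22], [0, 0, 0], [0, 0, 0], [0, 0, 0], [0, 0, 0], [0, 0, 0]]}}

```text
time: 2.25
tool_pos: [0.5182, 0.0136, 0.2317]
tcp_rot: [2.379, 2.05, 0.002]
wrist_force: [0.4, 0.7, 1.3]
width: -0.0
grip_force: 0.0
```

```bash
python3 - <<'E'
from h import *
from scipy.spatial.transform import Rotation as Ro
w=read_camera("wrist");s=read_state();print(s["tool_pos"],s["width"],s["time"]);print(Ro.from_rotvec(s["tcp_rot"]).as_matrix().round(3))
for p in [(.5425,.1695,.146),(.4913,-.172,.146)]: print(proj(w,p))
for n in ["scene","side"]: read_camera(n)
print([[ (np.round(t["location"]).tolist(),round(t["p"],2)) for t in tip_of(n,"cheese_a")] for n in ["scene","side"]])
save(w["image"],"wrist1.png",1.2)
E
```

```text
[0.51861485 0.01353054 0.23168142] 0.003021787693104597 2.3
[[ 0.148  0.989  0.001]
 [ 0.989 -0.148 -0.   ]
 [ 0.     0.001 -1.   ]]
[256.7925219  -55.45276803]
[256.71683754 394.32319273]
[[([273.0, 167.0], 0.98), ([281.0, 216.0], 0.91), ([233.0, 170.0], 0.76), ([251.0, 152.0], 0.66), ([174.0, 178.0], 0.6)], [([196.0, 219.0], 0.93), ([179.0, 243.0], 0.86), ([252.0, 172.0], 0.7), ([304.0, 254.0], 0.65), ([244.0, 218.0], 0.57)]]
```

View pics/wrist1.png

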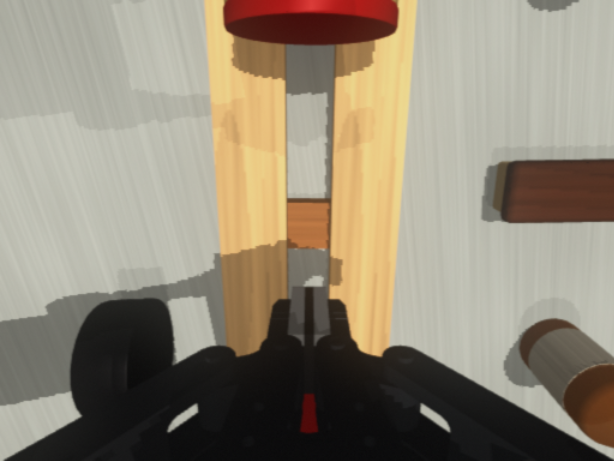

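The wrist view shows the fingers over the gap (column ~257 of 512) and the far cheese's red rim centred at column ~259, so they are aligned. I'll go down and approach the far cheese.

Emit:
{"fn": "apply_moves", "kwargs": {"fingers": [0, 0, 0, 0, 0, 0, 0, 0, 0], "travel": [[0, 0, 0.4], [0, 0, 0.5], [0.1, 0, 0.5], [0.4, 0, 0.4], [0.4, 0, 0.22], [0.4, 0, 0], [0.4, 0, 0], [0.2, 0, 0], [0, 0, 0]], "rotation": [[0, 0, 0], [0, 0, 0], [0, 0, 0], [0, 0, 0], [0, 0, 0], [0, 0, 0], [0, 0, 0], [0, 0, 0], [0, 0, 0]]}}

```text
time: 3.4
tool_pos: [0.5324, 0.1085, 0.1302]
tcp_rot: [2.379, 2.052, 0.0]
wrist_force: [0.2, 0.9, -0.2]
width: 0.002
grip_force: 0.0
```

Emit:
{"fn": "apply_moves", "kwargs": {"fingers": [0, 0, 0, 0, 0, 0, 0, 0], "travel": [[0.12, 0, 0], [0.12, 0, 0], [0.12, 0, 0], [0.12, 0, 0], [0.1, 0, 0], [0.1, 0, 0], [0.1, 0, 0], [0.1, 0, 0]], "rotation": [[0, 0, 0], [0, 0, 0], [0, 0, 0], [0, 0, 0], [0, 0, 0], [0, 0, 0], [0, 0, 0], [0, 0, 0]]}}

```text
time: 4.2
tool_pos: [0.5386, 0.1515, 0.1303]
tcp_rot: [-2.38, -2.05, -0.0]
wrist_force: [0.8, -0.7, 0.7]
width: -0.004
grip_force: 0.3
```

```bash
python3 - <<'E'
from h import *
d=read_camera("side");w=read_camera("wrist");s=read_state();print(s["tool_pos"],s["wrist_force"])
a=cv2.resize(d["image"][130:270,180:300],None,fx=2.7,fy=2.7);b=cv2.resize(w["image"],None,fx=.9,fy=.9)
h=min(a.shape[0],b.shape[0]);save(np.hstack([a[:h],b[:h]]),"p2.png")
E
```

```text
[0.5385066  0.15184848 0.13020567] [ 0.28244681 -0.89212281  1.33150138]
```

View pics/p2.png

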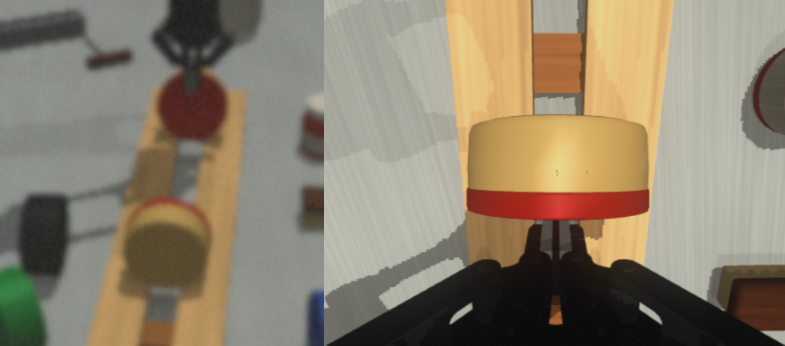

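The fingertips are touching the middle of the far cheese's red face (wrist view, about (555,220)), and it has started to tilt away. I'll keep pushing.

Emit:
{"fn": "apply_moves", "kwargs": {"fingers": [0, 0, 0, 0, 0, 0, 0, 0, 0], "travel": [[0.1, 0, 0], [0.1, 0, 0], [0.1, 0, 0], [0.1, 0, 0], [0.1, 0, 0], [0.1, 0, 0], [0.1, 0, 0], [0, 0, 0], [0, 0, 0]], "rotation": [[0, 0, 0], [0, 0, 0], [0, 0, 0], [0, 0, 0], [0, 0, 0], [0, 0, 0], [0, 0, 0], [0, 0, 0], [0, 0, 0]]}}

```text
time: 5.2
tool_pos: [0.5436, 0.1858, 0.1302]
tcp_rot: [2.38, 2.051, -0.0]
wrist_force: [0.1, 0.6, 0.1]
width: -0.003
grip_force: 0.0
```

```bash
python3 - <<'E'
from h import *
d=read_camera("side");w=read_camera("wrist");s=read_state();print(s["tool_pos"],s["wrist_force"],s["time"])
a=cv2.resize(d["image"][130:270,180:300],None,fx=2.7,fy=2.7);b=cv2.resize(w["image"],None,fx=.9,fy=.9)
h=min(a.shape[0],b.shape[0]);save(np.hstack([a[:h],b[:h]]),"p3.png")
E
```

```text
[0.54358552 0.18556894 0.13022561] [-0.80935203 -0.23316121 -0.14696942] 5.3
```

View pics/p3.png

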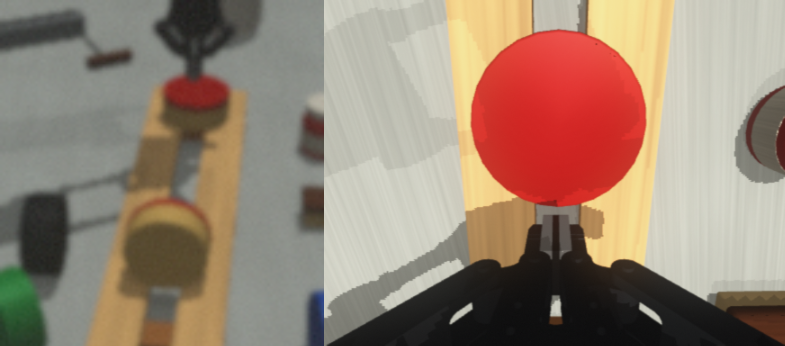

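The far cheese lies flat on the slats, red face up (wrist view, disc centred at (558,118)). Next I go back to the near cheese.

Emit:
{"fn": "apply_moves", "kwargs": {"fingers": [0, 0, 0, 0, 0, 0, 0, 0, 0, 0, 0, 0], "travel": [[-0.3, 0, 0], [-0.6, 0, 0], [-0.7, 0, 0], [-0.7, 0, 0], [-0.7, 0, 0], [-0.7, 0, 0], [-0.7, 0, 0], [-0.6, 0, 0], [-0.5, 0, 0], [-0.3, 0, 0], [0, 0, 0], [0, 0, 0]], "rotation": [[0, 0, 0], [0, 0, 0], [0, 0, 0], [0, 0, 0], [0, 0, 0], [0, 0, 0], [0, 0, 0], [0, 0, 0], [0, 0, 0], [0, 0, 0], [0, 0, 0], [0, 0, 0]]}}

```text
time: 6.5
tool_pos: [0.5005, -0.1012, 0.1303]
tcp_rot: [-2.381, -2.049, -0.0]
wrist_force: [0.2, -0.1, 1.4]
width: 0.0
grip_force: 0.0
```

Emit:
{"fn": "apply_moves", "kwargs": {"fingers": [0, 0, 0, 0, 0, 0, 0, 0, 0], "travel": [[-0.12, 0, 0], [-0.14, 0, 0], [-0.14, 0, 0], [-0.14, 0, 0], [-0.14, 0, 0], [-0.1, 0, 0], [-0.1, 0, 0], [-0.1, 0, 0], [-0.1, 0, 0]], "rotation": [[0, 0, 0], [0, 0, 0], [0, 0, 0], [0, 0, 0], [0, 0, 0], [0, 0, 0], [0, 0, 0], [0, 0, 0], [0, 0, 0]]}}

```text
time: 7.4
tool_pos: [0.4926, -0.1548, 0.1303]
tcp_rot: [-2.38, -2.05, -0.0]
wrist_force: [-0.3, 1.7, 1.2]
width: 0.001
grip_force: 0.7
```

Emit:
{"fn": "apply_moves", "kwargs": {"fingers": [0, 0, 0, 0, 0, 0, 0, 0], "travel": [[-0.1, 0, 0], [-0.1, 0, 0], [-0.1, 0, 0], [-0.1, 0, 0], [-0.1, 0, 0], [-0.1, 0, 0], [0, 0, 0], [0, 0, 0]], "rotation": [[0, 0, 0], [0, 0, 0], [0, 0, 0], [0, 0, 0], [0, 0, 0], [0, 0, 0], [0, 0, 0], [0, 0, 0]]}}

```text
time: 8.2
tool_pos: [0.488, -0.1843, 0.1301]
tcp_rot: [-2.38, -2.05, 0.0]
wrist_force: [1.0, 0.1, 0.4]
width: 0.005
grip_force: 0.0
```

```bash
python3 - <<'E'
from h import *
d=read_camera("side");w=read_camera("scene");s=read_state();print(s["tool_pos"],s["wrist_force"],s["time"])
a=cv2.resize(d["image"][140:290,170:300],None,fx=2.6,fy=2.6);b=cv2.resize(w["image"][110:280,180:340],None,fx=2.3,fy=2.3)
h=min(a.shape[0],b.shape[0]);save(np.hstack([a[:h],b[:h]]),"p4.png")
E
```

```text
[ 0.48806952 -0.18406895  0.1300904 ] [ 0.10602152 -0.17000965 -1.08512031] 8.3
```

View pics/p4.png

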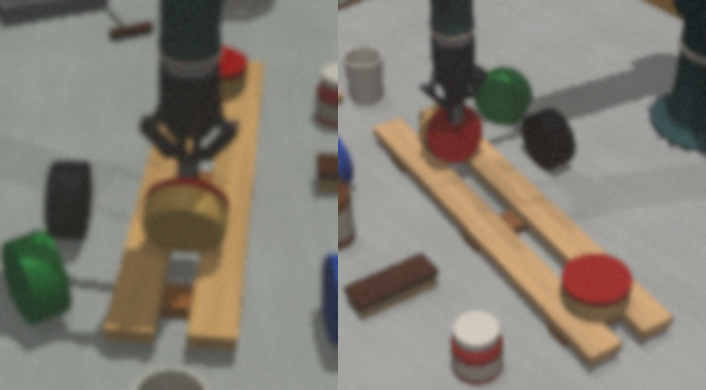

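The far cheese is flat with red up. The near one is tilted outward but hasn't gone over yet (side view, about (185,215)), so I'll push a little more.

Emit:
{"fn": "apply_moves", "kwargs": {"fingers": [0, 0, 0, 0, 0, 0, 0], "travel": [[-0.1, 0, 0], [-0.1, 0, 0], [-0.1, 0, 0], [-0.1, 0, 0], [0, 0, 0], [0, 0, 0], [0, 0, 0]], "rotation": [[0, 0, 0], [0, 0, 0], [0, 0, 0], [0, 0, 0], [0, 0, 0], [0, 0, 0], [0, 0, 0]]}}

```text
time: 9.0
tool_pos: [0.4852, -0.2039, 0.1302]
tcp_rot: [-2.38, -2.05, -0.0]
wrist_force: [0.4, 0.3, -0.4]
width: 0.001
grip_force: 0.0
```

Emit:
{"fn": "apply_moves", "kwargs": {"fingers": [0, 0, 0, 0, 0, 0, 0, 0], "travel": [[0.4, 0, 0], [0.6, 0, 0], [0.6, 0, 0], [0.6, 0, -0.5], [0.4, 0, -0.8], [0, 0, -0.8], [0, 0, 0], [0, 0, 0]], "rotation": [[0, 0, 0], [0, 0, 0], [0, 0, 0], [0, 0, 0], [0, 0, 0], [0, 0, 0], [0, 0, 0], [0, 0, 0]]}}

```text
time: 9.8
tool_pos: [0.5055, -0.0752, 0.2368]
tcp_rot: [2.378, 2.049, 0.003]
wrist_force: [-0.7, -0.3, -0.8]
width: -0.0
grip_force: 0.0
```

```bash
python3 - <<'E'
from h import *
d=read_camera("side");w=read_camera("scene");s=read_state();print(s["tool_pos"],s["wrist_force"],s["time"])
a=cv2.resize(d["image"][140:290,170:300],None,fx=2.6,fy=2.6);b=cv2.resize(w["image"][110:280,180:340],None,fx=2.3,fy=2.3)
h=min(a.shape[0],b.shape[0]);save(np.hstack([a[:h],b[:h]]),"p5.png")
E
```

```text
[ 0.50368854 -0.07524383  0.23406736] [ 1.0031709  -0.34443418  0.62978784] 9.9
```

View pics/p5.png

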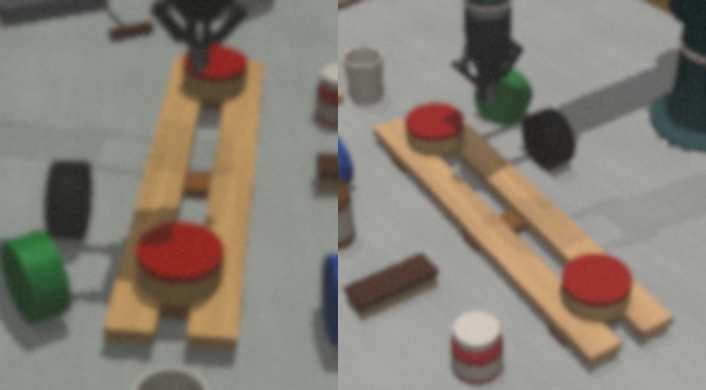

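Both cheeses lie flat on the slats with red up, at (215,65) and (180,250) in the side crop, and nothing else has moved. The arm is clear.

```bash
python3 -c "
from workcell import *
print(finish_job())"
```

```text
the job is handed in; nothing more can be done
None
```

Both cheeses were tipped outward by gentle fingertip pushes and lie flat on the slats with the red face up; nothing else was touched, and the job was handed in at about 10 s of the 48 s allowed.

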